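# Lock the cover of a meter test box with its push-in shackle

## Task

Swing the meter box's cover shut, then take the U-shaped steel shackle out of its wooden stand, put its two legs through the hasp plate's holes into the lock and press it gently down until the hidden catch clicks, so that it stays down by itself when you let go. Do not force it hard against the bottom once it has clicked, and leave the other things on the desk where they are.

Things in the scene. Friction and masses are not known exactly. Their poses are not given: they have to be found in the camera images.
- meter_box: Grey plastic meter box fixed to the desk, a steel lock block (48 x 84 x 64 high) on its robot side. Origin: on the desk under the lock block's centre; z up, x from the lock towards the box's hinge side, y along the line of the lock's two holes. The box spans x 24 to 194, y -75 to 75, 63 high; its cover's hinge line is at x = 194, z = 64.
- cover (a joint): Cover angle, rad: 0 = shut flat, grows as it swings up about the hinge. A stiff hinge: it stays where it is left; about 2 to 5 N on top of its middle part pushes it shut. A plate 5 thick, 150 wide, its underside level with the hinge line, reaching 168 from the hinge; then its hasp plate on to 219.
- hasp (a point): Centre of the top face of the steel hasp plate (50 x 90 x 5) at the cover's free edge. Shut, it lies on the lock, its two 15 mm holes (22 either side of this point along y) over the lock's holes.
- lock_top (a point): Centre of the lock block's top face, 64 above the desk, axes as the box. Two upright round holes, 12 mm diameter, at y = -22 and +22 go down into it; after 17 to 27 mm (it differs from lock to lock) the leg tips meet a sprung plate (about 4 to 7 N), which pushes a shackle that is not caught up again by 10 mm or more when it is let go.
- catch (a point): Rough place of the hidden catch in the lock, 29 below its top: two sprung pawls. With the sprung plate they resist with about 10 to 20 N, then snap in over the legs' shoulders and the resistance drops by 3 N or more. That is with the leg tips 33 to 44 mm below the lock's top: locks differ, only feel tells. The rigid bottom comes about 1.5 mm further.
- shackle_bow (a point): Centre of the bow of the loose steel shackle (120 to 190 g, an upside-down U): a bar 14 wide (x), 58 long (y), 14 high, z up; 10 mm round legs go down at y = -22 and +22, tips 77 below this point, tapered to 5 mm over the last 8; notches 9 to 21 above the tips. Same when turned half round. Locked, this point is 34 to 44 above the lock's top.
- stand: Wooden block fixed to the desk, 50 x 90 x 36 high, with two upright holes that hold the shackle's legs loosely, 26 deep (bow centre then 87 above the desk). Origin: centre of its underside; y along the line of its holes.

How it is judged:
On the way, in this order (a step that is already met when the one before it is completed fails the run):
1. the cover is shut (value of joint cover below 0.03 rad), for 0.2 s.
2. the shackle's legs are in the lock, through the shut hasp (value of joint cover below 0.05 rad and horizontal distance between shackle_bow and lock_top below 0.006 m and z of shackle_bow in the frame of lock_top below 0.067 m), for 0.1 s.
At the end, for the whole second after the job is handed in: The cover is shut (under 0.05 rad) and the shackle, let go, stays locked in the lock: bow centre within 47 mm above the lock's top and 6 mm of its centre, upright within 0.1 rad, at rest (value of joint cover below 0.05 rad and z of shackle_bow in the frame of lock_top below 0.047 m and horizontal distance between shackle_bow and lock_top below 0.006 m and angle between the z axis of shackle_bow and the z axis of lock_top, either way round below 0.1 rad and linear speed of shackle below 0.02 m/s); the robot touches nothing.
It fails at once if the shackle is forced against the lock, hasp or box with more than 35 N (contact force between shackle and meter_box above 35 N).
It fails at once if another thing on the desk is pushed more than 3 cm (distance of any of multimeter, mug, screwdriver, tape_roll, board_module from where it was at the start of the episode above 0.03 m).
It also fails if it takes over 72 s, if anything falls off the work surface, if the arm or the gripper's body presses on something with over 40 N, if the wrist force passes 120 N, or if a joint passes its speed limit or range.

## Robot

A 6-joint arm with a two-finger parallel gripper is mounted at the origin on the work surface. World frame = base frame: x ahead of the robot, y to its left, z up, the work surface at z = 0. Lengths are in m, angles in rad, forces in N, time in s.
With the tool pointing down it reaches from about 0.35 to 1 m from the base axis. Payload 7.1 kg.
Tool frame: the origin (TCP) lies between the finger pads; the fingertips stand 22 mm ahead of it and the grasp point (between the pads) lies 3 mm ahead of it; x points along the fingers, y is the direction in which the jaws open and shut, and the axes are right-handed (so a half turn about x gives the same grasp; the last joint's range is limited). The gripper opens to 85 mm and grips with 20 to 120 N. Pads are 22 mm wide; open, the fingers measure 114 mm over their backs; the gripper's body (76 mm by 85 mm) begins 54 mm behind the grasp point. The pads swing forward as they close: fully open they stand 13 mm farther back than shut.
Start: joints at [1.216, 0.423, 1.63, -0, 1.089, -0.019], TCP at [0.206, 0.59, 0.227] pointing down, gripper open.
Joint ranges: [-3, 3], [-0.9, 2.11], [0.09, 2.58], [-1.31, 4.45], [0.11, 2.69], [-2.54, 2.54]. Speed limits (rad/s): [2.39, 2.39, 3.01, 3.14, 3.14, 3.14].

## Interface

Orientations are given as a rotation vector (axis times angle).
In Python, from rig import manip gives the robot as it stands. The module is installed in compiled form; this text tells all that it offers. Calls block until the motion is done:
- manip.move_to(position, orientation): joint-space move of the TCP to a pose.
- manip.servo_line(position, orientation=None, rate=0.15): straight line of the TCP; orientation=None keeps the orientation; rate is the mean speed in m/s.
- manip.set_joints(angles): joint-space move.
- manip.command_gripper(opening, f_grip=None): finger opening in m; f_grip is the grip in N (None keeps the last); returns when the fingers have stopped.
- manip.hold(seconds).
- manip.solve_ik(position, orientation): joint angles nearest the present ones, or None.
- manip.camera(name): name is "scene" or "top" or "wrist"; returns a dict with "image" (420x560x3 uint8, red, green, blue), "fx", "fy", "cx", "cy" (pixels), "cam_to_world" (4x4, takes a point from camera to world coordinates); the wrist camera has in their place "mount" (4x4, takes a point from camera to tool coordinates, whose origin is the TCP and whose axes are the tool frame's). Camera axes: x right, y down, z forward; pixel columns grow to the right and rows downward; lengths in m; the calibration is good to about 2 mm. A picture is of the moment at which its call begins: read the wrist's pose just before it. There is no depth.
A pose or a line that the arm cannot do raises manip.IKError and nothing moves.
- manip.sign_off(): hands the job in, once; it reports no verdict.
Readings, each from a call of its own:
- manip.get_time(): time.
- manip.get_joint_positions(): joint angles.
- manip.get_joint_vel(): joint speeds.
- manip.get_tau(): joint torques, N m.
- manip.get_position(): TCP position.
- manip.get_ee_rot(): TCP orientation.
- manip.get_contact_force(): force on the tool from outside, world axes, zero at the start.
- manip.get_torque(): the same for the moment, N m.
- manip.get_width(): finger opening in m.
Only numpy, scipy, OpenCV 4.12 (cv2) and the standard library are available. Lean on these libraries where they do the work, as an engineer would, in place of code of your own. Each camera call takes 0.05 s, during which the arm holds its last target. There are 200 camera calls.

## Working session

There is one attempt and no reset: what is moved stays moved. The work goes in short steps, each a Python script; the robot and the scene stay as the last script left them, time stands still between calls to the robot, and variables do not carry over. Pictures are saved under pics/ and viewed, about 8 in all and at most 12, crops included, and the job is handed in when it is done.

```bash
mkdir -p pics
cat > h.py <<'E'
import numpy as np, cv2
from scipy.spatial.transform import Rotation as R
from rig import manip as m
def save(name,fn,crop=None,s=1):
    p,r=m.get_position(),m.get_ee_rot()
    d=m.camera(name); im=d["image"]
    if name=="wrist":
        T=np.eye(4);T[:3,:3]=R.from_rotvec(r).as_matrix();T[:3,3]=p
        T=T@np.array(d["mount"])
    else: T=np.array(d["cam_to_world"])
    np.savez("pics/"+fn+".npz",T=T,K=[d["fx"],d["fy"],d["cx"],d["cy"]])
    cv2.imwrite("pics/"+fn+"_raw.png",im[:,:,::-1])
    return im
def crop(fn,x0,y0,x1,y1,s):
    im=cv2.imread("pics/"+fn+"_raw.png")[y0:y1,x0:x1]
    return cv2.resize(im,None,fx=s,fy=s,interpolation=cv2.INTER_CUBIC)
def ray(fn,u,v):
    z=np.load("pics/"+fn+".npz");T=z["T"];fx,fy,cx,cy=z["K"]
    d=T[:3,:3]@np.array([(u-cx)/fx,(v-cy)/fy,1]);return T[:3,3],d/np.linalg.norm(d)
def onz(fn,u,v,h):
    o,d=ray(fn,u,v);return o+d*(h-o[2])/d[2]
def tri(*obs):
    A=np.zeros((3,3));b=np.zeros(3);
    for o in obs:
        c,d=ray(*o);P=np.eye(3)-np.outer(d,d);A+=P;b+=P@c
    x=np.linalg.solve(A,b)
    res=[np.linalg.norm(np.cross(x-ray(*o)[0],ray(*o)[1])) for o in obs]
    return x,np.round(res,4)
def proj(fn,X):
    z=np.load("pics/"+fn+".npz");T=np.linalg.inv(z["T"]);fx,fy,cx,cy=z["K"]
    c=T[:3,:3]@np.asarray(X)+T[:3,3];return np.array([fx*c[0]/c[2]+cx,fy*c[1]/c[2]+cy])
E
python3 - <<'E'
from h import *
for n in ("scene","top","wrist"): save(n,n+"0")
a=[cv2.imread(f"pics/{n}0_raw.png") for n in ("scene","top")]
cv2.imwrite("pics/a.png",cv2.resize(a[0],(800,600),interpolation=cv2.INTER_CUBIC));cv2.imwrite("pics/b.png",cv2.resize(a[1],(800,600),interpolation=cv2.INTER_CUBIC))
print(m.get_time(),m.get_position(),m.get_ee_rot(),np.load("pics/top0.npz")["T"],np.load("pics/scene0.npz")["T"])
E
```

```text
0.15 [0.20579107 0.58969661 0.22611276] [ 0.26258463  1.55490794 -0.26446185] [[ 0.01059745 -0.98139403  0.19171188  0.42073457]
 [-0.99961491 -0.01531467 -0.02314075 -0.10204922]
 [ 0.0256462  -0.19139282 -0.9811784   0.94221053]
 [ 0.          0.          0.          1.        ]] [[ 0.88522715  0.2403405  -0.39825787  1.00648997]
 [ 0.46472147 -0.49407903  0.7347924  -0.84921435]
 [-0.02017049 -0.83553717 -0.54906356  0.64520798]
 [ 0.          0.          0.          1.        ]]
```

View pics/a.png

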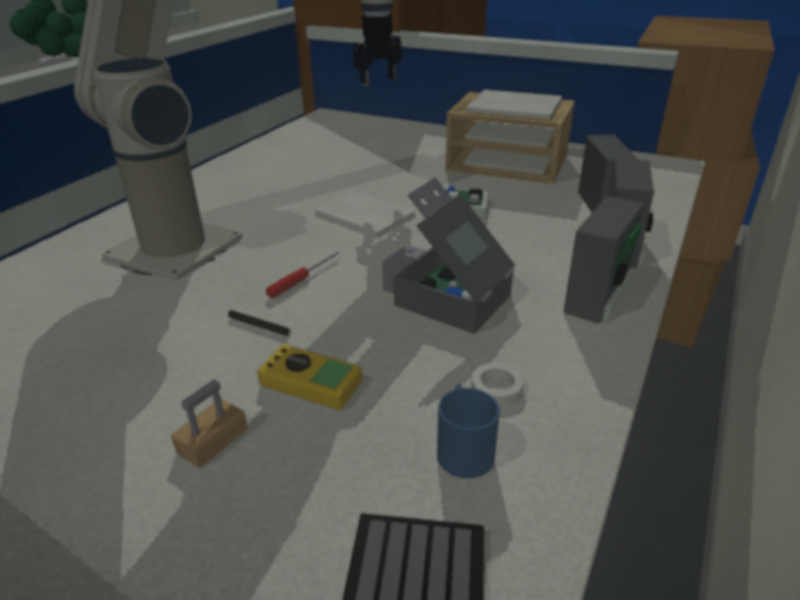

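View pics/b.png

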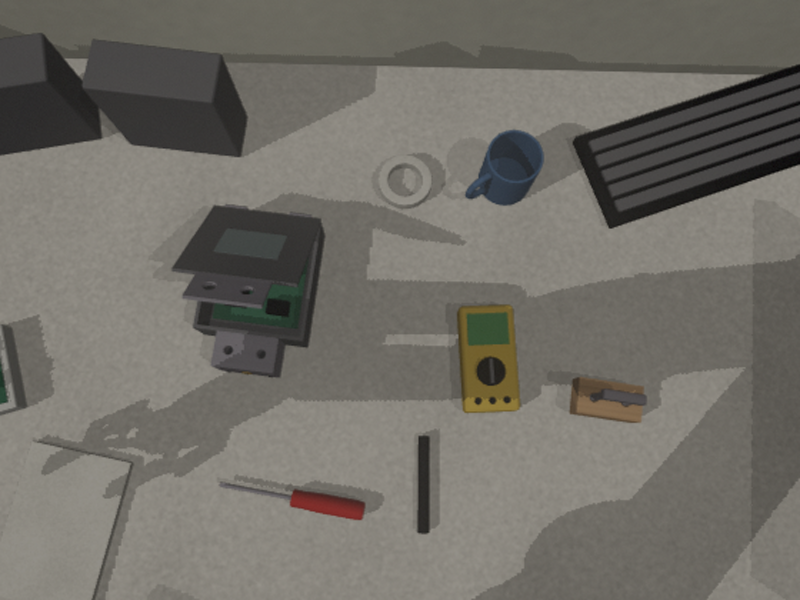

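The scene view shows the meter box open (lock about (400,265), hasp about (428,195)) and the shackle in its stand at (205,410). In the top view the lock holes are at about (228,350) and (261,354), and the bow runs from (592,396) to (646,399). Next I'll enlarge these areas.

Run:
```python
from h import *
A=crop("top0",120,130,220,280-10,4)   # 400x560
B=crop("top0",390,255,465,305,5.3333) # 400x267
C=crop("scene0",115,260,182,330,4) # 268x280
M=np.zeros((600,800,3),np.uint8)
M[:560,:400]=A[:560]; M[:267,400:800]=B[:267,:400]; M[270:550,400:668]=C
cv2.imwrite("pics/c.png",M)
cv2.imwrite("pics/d.png",crop("scene0",255,115,375,235,5))
```

```text
(no output)
```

View pics/c.png

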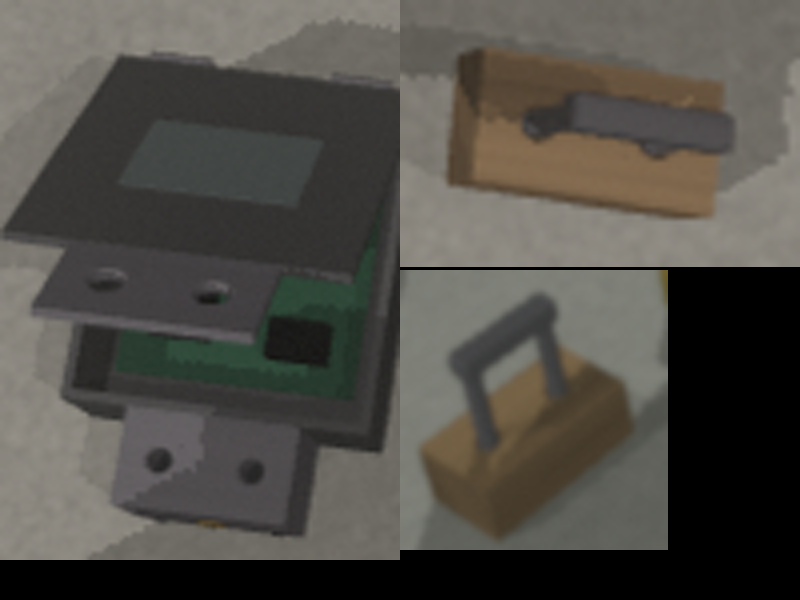

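View pics/d.png

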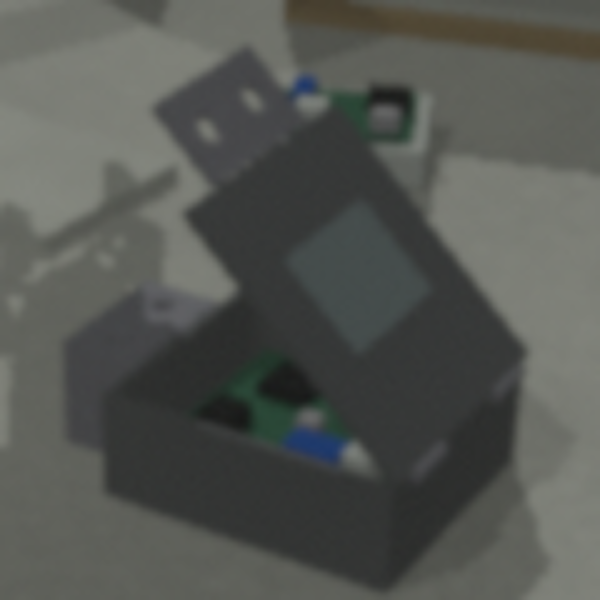

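Run:
```python
from h import *
t=lambda x,y:("top0",(x+.5)/4-.5+120,(y+.5)/4-.5+130)
tb=lambda x,y:("top0",(x-400+.5)/5.3333-.5+390,(y+.5)/5.3333-.5+255)
s=lambda x,y:("scene0",(x+.5)/5-.5+255,(y+.5)/5-.5+115)
sb=lambda x,y:("scene0",(x-400+.5)/4-.5+115,(y-270+.5)/4-.5+260)
np.set_printoptions(precision=4,suppress=True)
h1=onz(*t(159,460),.064);h2=onz(*t(251,471),.064);c=(h1+h2)/2
print("lock",h1,h2,np.linalg.norm(h1-h2),c)
a=tri(t(108,280),s(253,100));b=tri(t(211,292),s(207,130));print("hasp",a,b,np.linalg.norm(a[0]-b[0]))
yh=(h1-h2)/np.linalg.norm(h1-h2);xh=np.array([yh[1],-yh[0],0]);print("yaw x-axis",np.degrees(np.arctan2(xh[1],xh[0])))
hc=(a[0]+b[0])/2;rel=hc-c;print("hasp in lock",rel@xh,rel@yh,hc[2])
hin=c+xh*.194;hin[2]=.064
rr=hc-hin;print("cover angle",np.degrees(np.arctan2(rr[2],-(rr@xh))),np.hypot(rr[2],rr@xh))
# lock corner check
print("locktri",tri(t(251,471),s(163,303)))
print("bow",tri(tb(653,122),sb(504,330)))
e1=onz(*tb(573,112),.087);e2=onz(*tb(735,132),.087);print("ends",e1,e2,np.linalg.norm(e1-e2),np.degrees(np.arctan2(*(e1-e2)[[1,0]])))
# stand: top face edge far: (485,48)-(722,82)
p=onz(*tb(485,48),.036);q=onz(*tb(722,82),.036);r=onz(*tb(474,187),.036);w=onz(*tb(713,217),.036)
print("stand",p,q,r,w,np.linalg.norm(p-q),np.linalg.norm(r-w),(p+q+r+w)/4,np.degrees(np.arctan2(*(p-q)[[1,0]])),np.degrees(np.arctan2(*(r-w)[[1,0]])))
```

```text
lock [0.5362 0.1058 0.064 ] [0.5316 0.0618 0.064 ] 0.044241599021631134 [0.5339 0.0838 0.064 ]
hasp (array([0.5921, 0.0988, 0.1989]), array([0.0008, 0.0008])) (array([0.5871, 0.0559, 0.199 ]), array([0.0015, 0.0015])) 0.04316849989216716
yaw x-axis -6.0675094382346595
hasp in lock 0.056084919500207935 -0.0005599348679308902 0.1989794201785689
cover angle 44.383664902561485 0.19297671699199048
locktri (array([0.541 , 0.0664, 0.0811]), array([0.0136, 0.0136]))
bow (array([ 0.4786, -0.4162,  0.0906]), array([0.0001, 0.0001]))
ends [ 0.4819 -0.3896  0.087 ] [ 0.4757 -0.4464  0.087 ] 0.057100956139403636 83.7126638428578
stand [ 0.5089 -0.3749  0.036 ] [ 0.4974 -0.4632  0.036 ] [ 0.4577 -0.3687  0.036 ] [ 0.4478 -0.4568  0.036 ] 0.08898325721538308 0.08866087512433826 [ 0.4779 -0.4159  0.036 ] 82.58156824627508 83.59265733449928
```

```bash
cat >> h.py <<'E'
np.set_printoptions(precision=4,suppress=True)
LC=np.array([.5339,.0838,.064]); YAW=np.radians(-6.07)
def ax(yaw): return np.array([np.cos(yaw),np.sin(yaw),0]),np.array([-np.sin(yaw),np.cos(yaw),0])
Z=np.array([0,0,1.])
def ori(yd): return R.from_matrix(np.c_[-Z,yd,np.cross(-Z,yd)]).as_rotvec()
def F(): return np.array(m.get_contact_force())
E
python3 - <<'E'
from h import *
xh,yh=ax(YAW); o=ori(yh)
L0=LC*[1,1,0]
def tip(r,th,gap):
    p=L0+xh*(.194-r*np.cos(th)+(.005+gap)*np.sin(th)); p[2]=.064+r*np.sin(th)+(.005+gap)*np.cos(th)
    return p+Z*.022
r=.13
m.command_gripper(0,40)
p=np.array(m.get_position());p[2]=.36;m.servo_line(p,rate=.3)
q=tip(r,np.radians(44.4),.03);q[2]=.36;m.move_to(q,o)
f0=F();print(m.get_time(),f0)
for d in np.arange(44,-0.1,-2):
    m.servo_line(tip(r,np.radians(d),.012 if d>2 else .004),rate=.12)
    f=F()-f0
    if d%6==0: print(d,m.get_position(),f)
    if np.linalg.norm(f)>25: print("stop",d,f);break
print(m.get_time(),F()-f0)
for i in range(12):
    p=np.array(m.get_position());
    if F()[2]-f0[2]>9: break
    m.servo_line(p-Z*.001,rate=.02)
print(m.get_position(),F()-f0,m.get_time())
E
```

```text
3.9583 [ 0.2871  0.0716 -0.2992]
42.0 [0.6418 0.0723 0.1857] [-0.0662  0.9824  0.58  ]
36.0 [0.6318 0.0733 0.1759] [0.0332 0.0265 0.1048]
30.0 [0.623  0.0743 0.1654] [-0.5054 -0.847   0.3509]
24.0 [0.6152 0.0751 0.1541] [-0.1227 -0.5303  0.4509]
18.0 [0.6087 0.0758 0.142 ] [ 0.0026 -0.5247  0.9687]
12.0 [0.6035 0.0763 0.1293] [-1.4125 -0.3     0.0352]
6.0 [0.5997 0.0768 0.1161] [ 0.2283 -1.065   0.1245]
0.0 [0.5975 0.077  0.0949] [ 0.0941  0.0085 -0.5021]
11.05 [ 0.0941  0.0085 -0.5021]
[0.5972 0.0769 0.0821] [-0.0048 -0.0672  0.4187] 14.05
```

Run:
```python
from h import *
save("scene","scene1");cv2.imwrite("pics/e.png",crop("scene1",215,65,395,235,4)[:600])
print(m.get_width(),m.get_position(),F())
```

```text
-0.000489329614703272 [0.5971 0.0769 0.0822] [-0.2146 -0.6276 -0.1442]
```

View pics/e.png

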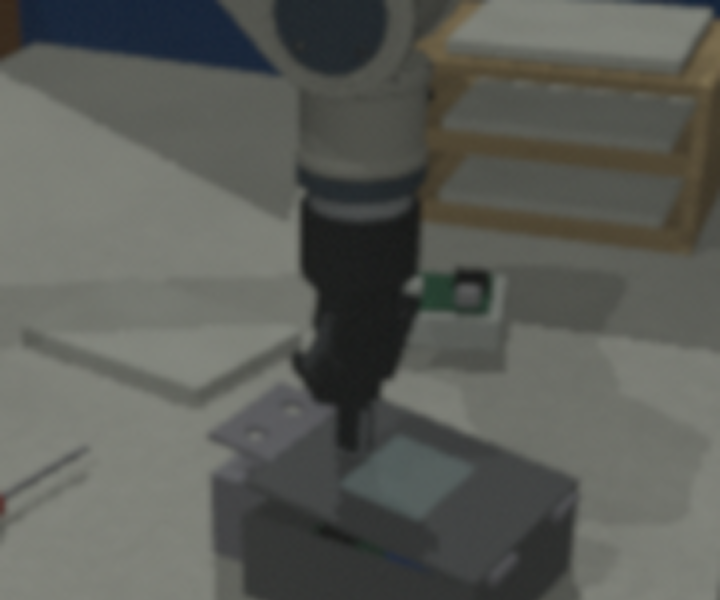

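The cover is pushed most of the way (hasp at about (285,420) still stands clear of the lock); I'll press on until I feel it seat.

Run:
```python
from h import *
f0=np.array([.0,-.3,-.2])
p=np.array(m.get_position())
for i in range(25):
    p[2]-=.0015; m.servo_line(p,rate=.03)
    f=F()
    if f[2]>9: break
print(m.get_position(),p,F(),m.get_time())
m.hold(.4);print(F())
save("scene","scene2")
q=p.copy();q[2]+=.1;m.servo_line(q,rate=.3)
# to a wrist view above the lock
xh,yh=ax(YAW)
M=np.array(m.camera("wrist")["mount"]);print(M)
print(m.get_time(),F())
cv2.imwrite("pics/f.png",crop("scene2",255,115,375,235,5))
```

```text
[0.5973 0.077  0.0643] [0.5971 0.0769 0.0627] [-5.4587 -1.0251 16.9381] 17.35
[-5.0043 -0.691  17.8895]
[[-0.0012 -0.3131  0.9497 -0.1484]
 [ 1.     -0.0007  0.001  -0.0002]
 [ 0.0004  0.9497  0.3131 -0.08  ]
 [ 0.      0.      0.      1.    ]]
18.3333 [-0.1613 -0.0146 -0.2489]
```

View pics/f.png

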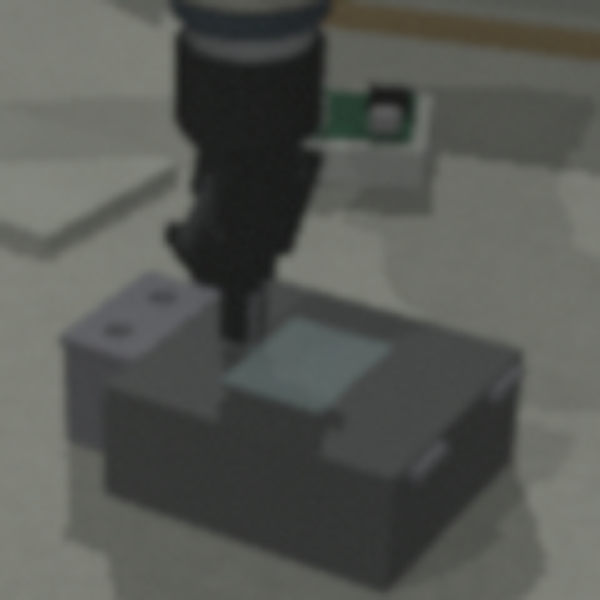

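Run:
```python
from h import *
for z in (.042,.0593,.0643,.069,.0863):
    u=proj("scene2",[.5973,.077,z]);print(z,(u-[255,115])*5)
xh,yh=ax(YAW)
o=ori(yh)
m.move_to(LC+Z*.12+yh*.03,o);m.hold(.2);save("wrist","wl1")
m.servo_line(LC+Z*.12-yh*.03,rate=.2);m.hold(.2);save("wrist","wl2")
print(m.get_time())
# go to stand: choose ori
bx,by=ax(np.radians(-6.6)); B=np.array([.4783,-.416,.087])
q=np.array(m.get_position());q[2]=.25;m.servo_line(q,rate=.3)
m.command_gripper(.06,40)
for s in (1,-1):
    j=m.solve_ik(B+Z*.15,ori(s*bx)); j2=m.solve_ik(LC+Z*.15,ori(s*xh));print(s,j,j2)
M=np.zeros((600,800,3),np.uint8)
for i,k in enumerate(("wl1","wl2")):
    im=cv2.imread(f"pics/{k}_raw.png");M[:300,i*400:i*400+400]=cv2.resize(im,(400,300))
    c=proj(k,LC+Z*.005);print(c)
    x0=int(np.clip(c[0]-100,0,360));y0=int(np.clip(c[1]-75,0,270));print(x0,y0);M[300:,i*400:i*400+400]=crop(k,x0,y0,x0+200,y0+150,2)
cv2.imwrite("pics/g.png",M);print(m.get_time())
```

```text
0.042 [238.6834 383.4991]
0.0593 [239.2427 355.8516]
0.0643 [239.4061 347.7769]
0.069 [239.5603 340.1517]
0.0863 [240.1341 311.7901]
19.675
1 [-0.7346  0.4252  1.6006 -0.      1.1157 -0.6194] [ 0.1337  0.3158  1.8281 -0.      0.9977  0.2396]
-1 [-0.7346  0.4252  1.6006  0.      1.1157  2.5222] None
[244.7136 206.6332]
144 131
[306.7437 206.517 ]
206 131
20.6417
```

View pics/g.png

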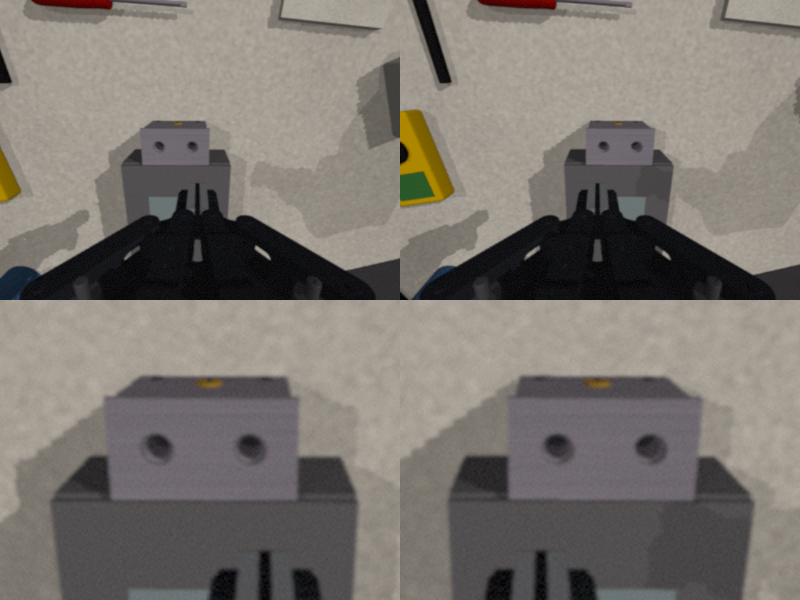

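The picture shows the hasp lying flat on the lock. Holes are at (158,448) and (250,449) in the left crop, and (557,448) and (651,448) in the right. The seating height disagreed with the stated fingertip length by about 25 mm, so I'll check the fingertips in the same image.

Run:
```python
from h import *
a=lambda x,y:("wl1",(x+.5)/2-.5+144,(y-300+.5)/2-.5+131)
b=lambda x,y:("wl2",(x-400+.5)/2-.5+206,(y-300+.5)/2-.5+131)
h1=tri(a(158,448),b(557,448));h2=tri(a(250,449),b(651,448));print(h1,h2)
for g,pts in ((a,((158,448),(250,449))),(b,((557,448),(651,448)))):
    w=[onz(*g(*q),.069) for q in pts];d=w[1]-w[0];print(w,(w[0]+w[1])/2,np.linalg.norm(d),np.degrees(np.arctan2(d[1],d[0])))
# hasp plate edges: corners (left crop) far edge y398 106..298 ; near y498 108..298
w=[onz(*a(*q),.069) for q in ((106,398),(299,398),(298,498),(109,498))];print(w,np.mean(w,0))
z=np.load("pics/wl1.npz");T=z["T"]
for x in (-.02,-.005,0,.005,.022): 
    q=T@np.linalg.inv(np.eye(4));
    tcp=LC+Z*.12+ax(YAW)[1]*.03-Z*x
    u=proj("wl1",tcp);print(x,(u-[144,131])*2+[0,300])
print(z["K"],m.get_position(),m.get_width())
```

```text
(array([0.5308, 0.0627, 0.0659]), array([0.0001, 0.0001])) (array([0.5342, 0.1067, 0.0709]), array([0.0002, 0.0002]))
[array([0.5298, 0.0634, 0.069 ]), array([0.535 , 0.1066, 0.069 ])] [0.5324 0.085  0.069 ] 0.04350999510926918 83.20962521250635
[array([0.5299, 0.0627, 0.069 ]), array([0.5346, 0.1071, 0.069 ])] [0.5323 0.0849 0.069 ] 0.04462052320320991 83.92299361696323
[array([0.5036, 0.0436, 0.069 ]), array([0.5131, 0.1318, 0.069 ]), array([0.5622, 0.127 , 0.069 ]), array([0.5523, 0.0355, 0.069 ])] [0.5328 0.0845 0.069 ]
-0.02 [265.7716 606.0523]
-0.005 [265.5716 576.6031]
0 [265.5126 567.9173]
0.005 [265.4569 559.7176]
0.022 [265.2888 534.9732]
[289.2689 289.2689 276.0052 213.5186] [0.5309 0.0546 0.2498] 0.060002411637098726
```

Run:
```python
from h import *
bx,by=ax(np.radians(-6.6)); B=np.array([.4783,-.416,.087]);o=ori(bx)
q=B.copy();q[2]=.26;m.move_to(q,o)
for i,s in enumerate((1,-1)):
    p=B+bx*.03*s;p[2]=.2;m.servo_line(p,rate=.25);m.hold(.2);save("wrist",f"wb{i}")
p=B.copy();p[2]=.2;m.servo_line(p,rate=.25)
p[2]=.12;m.servo_line(p,rate=.2);m.hold(.2);save("scene","scene3");save("wrist","wb2");print(m.get_position(),F(),m.get_time())
M=np.zeros((600,800,3),np.uint8)
for i,k in enumerate(("wb0","wb1")):
    c=proj(k,B);x0=int(np.clip(c[0]-50,0,460));y0=int(np.clip(c[1]-37,0,345));print(k,x0,y0);M[:300,i*400:i*400+400]=crop(k,x0,y0,x0+100,y0+75,4)
M[300:,:400]=crop("scene3",100,230,200,305,4)
M[300:,400:]=crop("wb2",180,150,380,300,2)
for z in (.142,.125,.12,.098): print(z,(proj("scene3",[B[0],B[1],z])-[100,230])*4+[0,300])
cv2.imwrite("pics/h.png",M)
```

```text
[ 0.4788 -0.4165  0.1213] [-0.421   0.856  -0.3496] 24.7917
wb0 193 169
wb1 256 170
0.142 [141.1868 394.4762]
0.125 [148.2348 422.7383]
0.12 [150.2771 430.9277]
0.098 [159.1025 466.3172]
```

View pics/h.png

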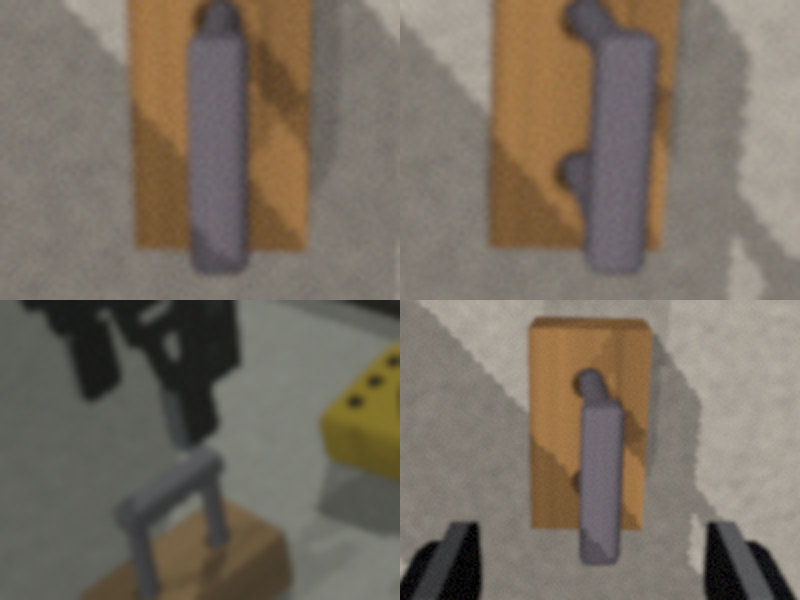

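Fingertips are at about (95,400) and (195,445) in the scene crop, level with the TCP rather than 22 mm ahead of it. The bow spans (218,38) to (218,270) in crop 1 and (627,38) to (615,270) in crop 2.

Run:
```python
from h import *
from scipy.optimize import least_squares
O={"wb0":(193,169,0),"wb1":(256,170,400)}
obs={"wb0":[(190,40),(245,38),(190,270),(246,270)],"wb1":[(598,38),(655,40),(588,268),(640,270)]}
def res(v,full=False):
    bx,by=ax(v[3]);r=[]
    for k in O:
        x0,y0,xo=O[k]
        for i,(u,w) in enumerate(obs[k]):
            e=1 if i<2 else -1; s=-1 if i%2==0 else 1
            c=v[:3]+by*.029*e+bx*.007*s
            zs=(.007,-.007) if e>0 else (.007,)
            P=[(proj(k,c+Z*z)-[x0,y0]+.5)*4+[xo,0] for z in zs]
            r+=[P[0][0]-u, min(p[1] for p in P)-w]
    return np.array(r)/4
s=least_squares(res,[.4783,-.416,.087,np.radians(-6.6)])
print(s.x,np.degrees(s.x[3]),s.fun)
```

```text
[ 0.4815 -0.4211  0.0741 -0.1377] -7.889359951002922 [ 0.4068 -1.235   1.5042 -0.4304  1.3531  0.9641  1.2733  1.2385 -1.259
 -1.2382 -0.6224 -1.4249 -1.7966  1.2068 -0.8401  0.9921]
```

Run:
```python
from h import *
from scipy.optimize import least_squares
# all bow observations: wrist x2 (corners mid-ends), top view ends; z fixed
k0=lambda x,y:("wb0",(x+.5)/4-.5+193,(y+.5)/4-.5+169); k1=lambda x,y:("wb1",(x-400+.5)/4-.5+256,(y+.5)/4-.5+170)
for k,near,far in ((k0,(218,39),(218,270)),(k1,(627,39),(614,269))):
    f=onz(*k(*far),.094);n=onz(*k(*near),.081);d=n-f;d[2]=0
    print(f,n,np.linalg.norm(d),np.degrees(np.arctan2(d[1],d[0]))-90,(f+n)/2)
# grasp
bx,by=ax(np.radians(-6.6)); o=ori(bx); B=np.array([.4788,-.4165,.067])
m.servo_line(B,o,rate=.1);m.hold(.1);print(m.get_position(),F())
m.command_gripper(0.0,100);m.hold(.3);print(m.get_width(),m.get_position(),F(),m.get_time())
save("scene","scene4");save("wrist","wg")
M=np.zeros((600,800,3),np.uint8)
M[:,:400]=cv2.resize(crop("scene4",110,240,190,360,5),(400,600));M[:400,400:]=crop("wg",180,150,380,350,2)
cv2.imwrite("pics/i.png",M)
```

```text
[ 0.4785 -0.4435  0.094 ] [ 0.4851 -0.3905  0.081 ] 0.05334993111131972 -7.116226231329051 [ 0.4818 -0.417   0.0875]
[ 0.4781 -0.4434  0.094 ] [ 0.4867 -0.3912  0.081 ] 0.05293162860395881 -9.396035648881238 [ 0.4824 -0.4173  0.0875]
[ 0.4793 -0.4169  0.0677] [0.6008 0.4998 0.9003]
0.011819219609476832 [ 0.479  -0.4167  0.0676] [-1.0244  1.4233  5.2125] 26.3667
```

View pics/i.png

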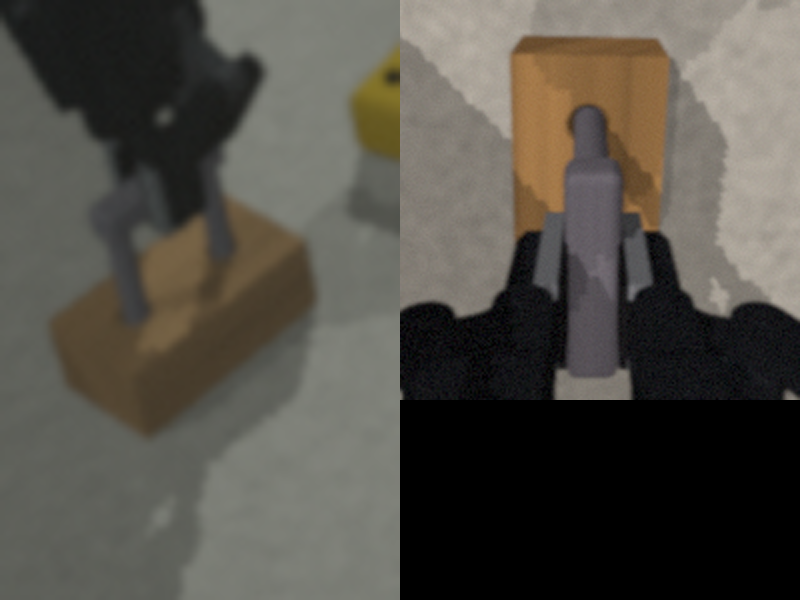

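The shackle is gripped. In the wrist crop the bow runs from (593,162) to (593,376) between the pads, with the fingertips about 19 mm below the bow centre. Next I'll lift it, carry it over the lock and compare a leg tip with its hole.

Run:
```python
from h import *
g=lambda x,y:("wg",(x-400+.5)/2-.5+180,(y+.5)/2-.5+150)
f=onz(*g(593,376),.094);n=onz(*g(593,161),.081);bx,by=ax(np.radians(-6.6));tc=np.array([.479,-.4167,.0676])
for q in(f,n): print(q,(q-tc)@bx,(q-tc)@by)
o=ori(bx)
p=np.array(m.get_position());f0=F()
p[2]+=.05;m.servo_line(p,rate=.12);print(m.get_width(),F())
p[2]=.21;m.servo_line(p,rate=.3)
xh,yh=ax(np.radians(-6.3));o=ori(xh);L=np.array([.533,.0845,.21])
m.move_to(L,o);print(m.get_position(),F(),m.get_width())
L[2]=.155;m.servo_line(L,rate=.15);m.hold(.3);print(m.get_position(),F(),m.get_width(),m.get_time())
save("wrist","wv");save("scene","scene5")
for e in(1,-1):
    hole=np.array([.533,.0845,.069])+yh*.022*e
    print("hole",e,proj("wv",hole),proj("scene5",hole))
M=np.zeros((600,800,3),np.uint8)
M[:400,:400]=crop("wv",230,90,330,190,4);M[:480,400:]=crop("scene5",240,120,340,240,4)
cv2.imwrite("pics/j.png",M)
```

```text
[ 0.4763 -0.444   0.094 ] 0.00048691382892576934 -0.027376060333300516
[ 0.4826 -0.3898  0.081 ] 0.000508944276258973 0.027115589834465516
0.012190670735928985 [ 0.7975 -0.1541 -1.6691]
[0.5333 0.0837 0.2099] [ 0.9293  0.0679 -1.6995] 0.0119341352224706
[0.5335 0.0846 0.1559] [-0.4481  0.3614 -0.6448] 0.01218863004474312 30.15
hole 1 [274.6919 192.0623] [286.9967 173.5446]
hole -1 [274.7816 240.56  ] [278.2928 180.1179]
```

View pics/j.png

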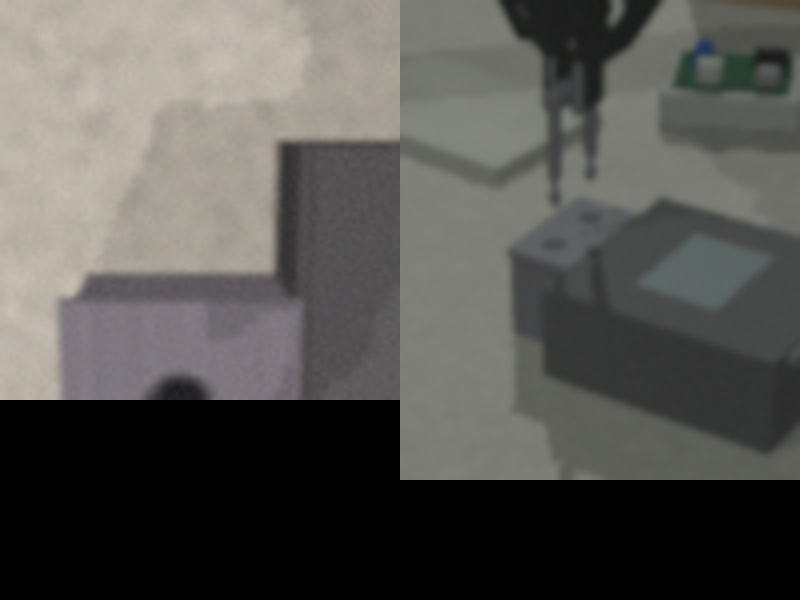

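Run:
```python
from h import *
xh,yh=ax(np.radians(-6.3));c=np.array([.533,.0845,0])
for e in(1,-1):
    P=proj("scene5",c+yh*.022*e+Z*.0983);print("tip",e,(P-[240,120]+.5)*4+[400,0])
f0=F();p=np.array(m.get_position());p[:2]=c[:2];p[2]=.13;m.servo_line(p,rate=.1);m.hold(.1);f0=F();print(f0,m.get_position())
while p[2]>.104:
    p[2]-=.002;m.servo_line(p,rate=.04);f=F()-f0;q=np.array(m.get_position())
    print("tip below lock %.1f"%((.1216-q[2])*1e3),(q-p)*1e3,f)
    if np.linalg.norm(f)>7: break
print(m.get_time(),m.get_torque(),m.get_width())
```

```text
tip 1 [589.8778 178.5178]
tip -1 [554.5765 204.1944]
[ 0.0042  0.1929 -1.4059] [0.5333 0.0845 0.1303]
tip below lock -6.6 [0.1169 0.0117 0.2146] [-0.0034 -0.9173 -0.3075]
tip below lock -4.3 [-0.0756  0.0012 -0.0713] [-0.0253  0.0584 -0.0324]
tip below lock -2.2 [-0.146  -0.0239 -0.1829] [ 0.23    0.1854 -0.6673]
tip below lock -0.2 [-0.1503 -0.0114 -0.1781] [-0.4771 -1.052  -0.2976]
tip below lock 1.8 [-0.1195 -0.0247 -0.1514] [-0.26    0.2617  0.7015]
tip below lock 3.7 [-0.1043 -0.0397 -0.1293] [ 0.1089 -0.9192 -0.6315]
tip below lock 5.7 [-0.1182 -0.0093 -0.1492] [ 0.2187  0.4911 -0.5118]
tip below lock 7.8 [-0.1298 -0.0087 -0.1753] [-0.2603 -0.0114 -0.1896]
tip below lock 9.7 [-0.0649 -0.0297 -0.1133] [-0.1757 -1.0407 -0.7836]
tip below lock 11.7 [-0.0536 -0.0156 -0.1296] [-0.1879 -0.5714 -0.0261]
tip below lock 13.7 [-0.0885 -0.0267 -0.1388] [-0.2494 -0.5736 -0.5673]
tip below lock 15.7 [-0.0616 -0.0395 -0.1314] [ 1.0848 -0.7495 -0.3947]
tip below lock 17.8 [-0.0804 -0.0042 -0.1599] [ 0.1679 -0.0153 -0.1198]
34.0 [-0.0527 -0.0245 -0.058 ] 0.011894244747665905
```

Run:
```python
from h import *
f0=np.array([0,-.2,-1.5]);p=np.array([.533,.0845,m.get_position()[2]]);p[2]=.104
mx=0;log=[]
while p[2]>.0765:
    d=(.1216-p[2])*1e3
    p[2]-=.001 if d<29 else .0004
    m.servo_line(p,rate=.03)
    f=(F()-f0);f[2]=(f[2]+F()[2]-f0[2])/2;q=np.array(m.get_position());log.append((round((.1216-q[2])*1e3,2),*np.round(f,1)))
    if f[2]>mx: mx=f[2]
    if mx>9 and f[2]<mx-3: print("CLICK");break
    if f[2]>23 or np.hypot(*f[:2])>12: print("LIMIT");break
print(*log,sep="\n");print(m.get_time(),m.get_position(),F()-f0,m.get_width())
```

```text
CLICK
(np.float64(18.66), np.float64(0.2), np.float64(-0.1), np.float64(-0.3))
(np.float64(19.64), np.float64(-0.2), np.float64(0.4), np.float64(0.4))
(np.float64(20.66), np.float64(-0.1), np.float64(-0.2), np.float64(-0.8))
(np.float64(21.68), np.float64(0.3), np.float64(0.2), np.float64(-0.1))
(np.float64(22.66), np.float64(-0.0), np.float64(-0.2), np.float64(0.5))
(np.float64(23.3), np.float64(-0.6), np.float64(0.1), np.float64(5.0))
(np.float64(24.47), np.float64(0.3), np.float64(-0.5), np.float64(4.8))
(np.float64(25.59), np.float64(-1.3), np.float64(0.5), np.float64(4.9))
(np.float64(26.63), np.float64(-0.2), np.float64(-0.2), np.float64(4.3))
(np.float64(27.62), np.float64(0.8), np.float64(-0.0), np.float64(5.4))
(np.float64(28.6), np.float64(0.6), np.float64(0.1), np.float64(5.0))
(np.float64(29.64), np.float64(0.1), np.float64(-0.1), np.float64(4.5))
(np.float64(29.99), np.float64(-0.2), np.float64(-0.1), np.float64(5.3))
(np.float64(30.4), np.float64(0.9), np.float64(0.0), np.float64(5.2))
(np.float64(30.81), np.float64(0.4), np.float64(1.0), np.float64(5.7))
(np.float64(31
[... 817 characters left out ...]
2), np.float64(-0.3), np.float64(11.0))
(np.float64(35.42), np.float64(-1.8), np.float64(0.3), np.float64(12.2))
(np.float64(35.73), np.float64(-1.2), np.float64(0.6), np.float64(12.8))
(np.float64(36.07), np.float64(-1.9), np.float64(-0.1), np.float64(14.1))
(np.float64(36.42), np.float64(-1.8), np.float64(-0.2), np.float64(13.6))
(np.float64(36.8), np.float64(-1.3), np.float64(0.4), np.float64(13.4))
(np.float64(37.21), np.float64(-1.1), np.float64(0.0), np.float64(13.4))
(np.float64(37.61), np.float64(-1.2), np.float64(-0.8), np.float64(14.4))
(np.float64(38.51), np.float64(-0.2), np.float64(1.0), np.float64(5.0))
42.75 [0.5333 0.0846 0.0831] [-0.221   0.9618  4.9874] 0.011802569145438141
```

Run:
```python
from h import *
f0=np.array([0,-.2,-1.5]);p=np.array([.533,.0845,.0831])
for i in range(8):
    p[2]+=.0004;m.servo_line(p,rate=.03);f=F()-f0;print(round((m.get_position()[2]-.0831)*1e3,2),f)
    if f[2]<-6: break
# back to about zero load, then open
for i in range(8):
    if (F()-f0)[2]>-1.5: break
    p[2]-=.0003;m.servo_line(p,rate=.03)
print(m.get_position(),F()-f0)
m.command_gripper(.034,20);m.hold(.2);print(m.get_width(),F()-f0)
p[2]+=.06;m.servo_line(p,rate=.08);print(F()-f0)
p[2]=.26;m.servo_line(p,rate=.3)
q=p-ax(np.radians(-6.3))[0]*.12;m.servo_line(q,rate=.3)
m.hold(.2);save("scene","scene6");save("top","top6");print(m.get_time(),F())
M=np.zeros((600,800,3),np.uint8)
M[:480,:400]=crop("scene6",240,120,340,240,4);M[:400,400:]=crop("top6",130,200,230,300,4)
c=np.array([.533,.0845,.064])
for h in(.036,.041,.06):print(h,(proj("scene6",c+Z*h)-[240,120])*4,(proj("top6",c+Z*h)-[130,200])*4+[400,0])
cv2.imwrite("pics/k.png",M)
```

```text
0.06 [2.1597 1.6133 0.0809]
0.23 [ 3.4066  1.0018 -7.7894]
[0.533  0.0846 0.0832] [ 1.0054  1.8072 -0.1943]
0.03390935205554645 [0.1886 0.5182 1.5089]
[-0.6494  0.0379  0.8845]
46.8333 [-0.5019  0.0641 -0.1001]
0.036 [170.4338 186.9562] [545.8093 175.6396]
0.041 [170.3737 180.3626] [543.451  174.1546]
0.06 [170.1429 155.0225] [534.2321 168.3496]
```

View pics/k.png

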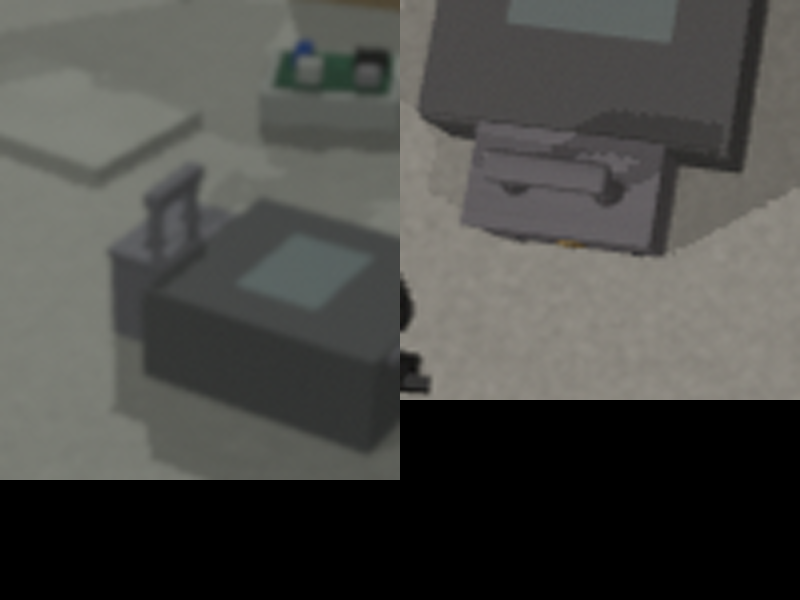

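The shackle is down and upright in the hasp. Its bow centre is at about (175,184) in the scene crop, which matches roughly 38 mm above the lock (locked range 34–44). The robot is clear, so I'm handing in.

```bash
python3 -c "
from h import *
m.sign_off();print(m.get_time())"
```

```text
the job is handed in; nothing more can be done
the job is handed in; nothing more can be done
```

The cover is shut and the shackle is locked in the lock. I handed the job in after about 47 s of the 72 s allowed; the hand-in gives no verdict.

- **Cover:** I pushed it shut with closed fingers until it seated, at about 18 N on the tool. The pictures show the hasp lying flat on the lock.
- **Shackle:** I lifted it out of the stand and lowered it through the hasp, with sideways force staying under about 2 N. The sprung plate met the legs about 23 mm down. Resistance then rose to about 14 N and dropped to 5 N at 38.5 mm, which was the click, and I stopped there.
- **Last checks:** A gentle upward pull of nearly 8 N, before I let go, moved it only about 0.2 mm. After release, the picture shows it upright with the bow centre about 38 mm above the lock's top. The last force reading showed no contact on the robot.
- **Not checked:** I did not measure whether the other things on the desk had moved. The arm passed well above them.

**What disagreed:**
- **Fingertips:** They turned out to be roughly level with the TCP, not 22 mm ahead of it. My first push therefore stopped short and I had to press further.
- **Bow height:** One fit from the wrist camera put the bow at 74 mm, against 91 mm from the top and scene views. I used the stated 87 mm, and the grasp bore that out.

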